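Transfer water samples from the field carrier to the bench rack in the same order

ROBOT

A 6-joint arm with a two-finger parallel gripper is mounted at the origin on the work surface. World frame = base frame: x ahead of the robot, y to its left, z up, the work surface at z = 0. Lengths are in m, angles in rad, forces in N, time in s.
With the tool pointing down it reaches from about 0.225 to 0.725 m from the base axis. Payload 3.1 kg.
Tool frame: the origin (TCP) lies at the very end of the fingers, on their centre line; the grasp point (between the pads) lies 19 mm behind it; z points along the fingers, y is the line along which they close (so a half turn about z gives the same grasp; the last joint's range is limited). The gripper opens to 85 mm and grips with 20 to 120 N. Pads are 22 mm wide; open, the fingers measure 114 mm over their backs; the gripper's body (76 mm by 85 mm) begins 54 mm behind the grasp point. The pads swing forward as they close: fully open they stand 13 mm farther back than shut.
Start: joints at [-1.269, 0.048, 0.099, 1.622, 0, 1.443], TCP at [0.219, -0.477, 0.205] pointing down, gripper open.
Joint ranges: [-2.91, 2.91], [-0.99, 1.94], [-1.21, 1.42], [-2.12, 2.29], [-1.49, 1.47], [-3.14, 3.14]. Speed limits (rad/s): [2.79, 2.79, 3.14, 3.14, 3.14, 3.14].

INTERFACE

Orientations are given as a unit quaternion [x, y, z, w].
In Python, from rig import observe, camera, camera_info, close_job gives the robot as it stands.
- The arm moves only by the shell command python3 -m jog FILE, which reads ROWS from the file FILE. ROWS is a JSON list of rows, 1 to 8 of them, each an object with the fields finger_gap (the opening from 0.0 (shut) to 1.0 (fully open)), dx, dy, dz (the shift in shares of the most that a row can go, 1 being 50 mm), rx, ry, rz (a rotation vector in fractions of the full range, 1 being 2 rad); a field left out counts as zero (the opening has to be given); each row shifts and turns the commanded pose from where the row before left it, along the tool's axes as they then stand; what a row does not reach is not made up. A row lasts 1/10 s, in which the tool goes at most 0.05 m and 0.15 rad, less where a joint would pass 70% of its speed; a pose out of reach is approached as far as the arm can. The fingers move at their own pace and stop on an object; the grip force is fixed at half the most. Time passes only in rows, so rows that do not move let the fingers close. It prints the time, the measured TCP pose, the force, the opening and the grip force at its end. A shift or turn number past 1, either way, is cut back to 1. Input that does not fit is refused with a message, and nothing moves.
- observe(): the state, without advancing time (a new reading comes with each control period).
- camera(name): name is "scene" or "top"; returns (picture, depth): 420x560x3 uint8, blue, green, red; 420x560 float32, m along the optical axis (not along the pixel's ray), 0 where there is no reading.
- camera_info(name): a dict with "mtx" (3x3 intrinsics, pixels), "k1" (the pictures are not rectified: a ray, as slopes to the right and down, at radius r is drawn at 1 + k1 r^2 times it, then the intrinsics apply), "extrinsics" (4x4, takes a point from camera to world coordinates). Camera axes: x right, y down, z forward; pixel columns grow to the right and rows downward; lengths in m; the calibration is good to about 2 mm. A picture is of the moment at which its call begins. camera_info takes no time and is no camera call.
- close_job(): hands the job in; it is judged then, once.
The state is a dict: "clock": time; "q": joint angles; "qd": joint speeds; "joint_efforts": joint torques, N m; "tcp_pos": TCP position; "eef_rot": TCP orientation; "contact_force": force on the tool from outside, world axes, zero at the start; "wrist_torque": the same for the moment, N m; "opening": opening from 0.0 (shut) to 1.0 (fully open); "grip_force": force on a finger pad.
Only numpy, scipy, OpenCV 4.12 (cv2) and the standard library are available. Lean on these libraries where they do the work, as an engineer would, in place of code of your own. Each camera call takes 0.05 s, during which the arm holds its last target. There are 200 camera calls.

TASK

The four water sample bottles have come in from the field in the metal carrier. Move them one by one to the empty green bench rack in the same order: the bottle next to the carrier's handle goes to the place next to the rack's handle, and so on to the far end. Set each bottle down standing upright on the floor of its place, without dropping it or knocking any bottle over.

Things in the scene. Friction and masses are not known exactly. Their poses are not given: they have to be found in the camera images.
- round_bottle: White plastic sample bottle, filled, about 140 g, with a ribbed blue screw cap 20 mm tall at its top. Round, tall and narrow-necked: body 47 mm across up to 74 mm, sloping shoulder, cap 30 mm across, 118 mm tall over all. Origin: centre of its underside; z up to the cap. It may stand some mm off the middle of its pocket.
- jar: White plastic sample bottle, filled, about 120 g, with a ribbed blue screw cap 20 mm tall at its top. Short round wide-mouthed jar: body 48 mm across, cap 45 mm across, 80 mm tall over all. Origin: centre of its underside; z up to the cap. It may stand some mm off the middle of its pocket.
- square_bottle: White plastic sample bottle, filled, about 140 g, with a ribbed blue screw cap 20 mm tall at its top. Square body 44 mm wide and 70 mm tall, cap 35 mm across, 100 mm tall over all. Origin: centre of its underside; z up to the cap. It may stand some mm off the middle of its pocket.
- vial: White plastic sample bottle, filled, about 80 g, with a ribbed blue screw cap 20 mm tall at its top. Slim straight round vial: body 34 mm across, cap 37 mm across, 96 mm tall over all. Origin: centre of its underside; z up to the cap. It may stand some mm off the middle of its pocket.
- pocket_a: Open square pale metal pocket fixed on the carrier: 70 mm outside, 64 mm inside, walls 28 mm high, floor 3 mm thick. The four pockets look alike and never move. At the start this one holds the round bottle; its place along the carrier differs between starts. Origin: centre of its underside, 6 mm above the table; axes as the carrier's.
- pocket_b: Open square pale metal pocket fixed on the carrier: 70 mm outside, 64 mm inside, walls 28 mm high, floor 3 mm thick. The four pockets look alike and never move. At the start this one holds the jar; its place along the carrier differs between starts. Origin: centre of its underside, 6 mm above the table; axes as the carrier's.
- pocket_c: Open square pale metal pocket fixed on the carrier: 70 mm outside, 64 mm inside, walls 28 mm high, floor 3 mm thick. The four pockets look alike and never move. At the start this one holds the square bottle; its place along the carrier differs between starts. Origin: centre of its underside, 6 mm above the table; axes as the carrier's.
- pocket_d: Open square pale metal pocket fixed on the carrier: 70 mm outside, 64 mm inside, walls 28 mm high, floor 3 mm thick. The four pockets look alike and never move. At the start this one holds the vial; its place along the carrier differs between starts. Origin: centre of its underside, 6 mm above the table; axes as the carrier's.
- carrier: Field carrier, fixed: pale metal plate 80 x 300 mm with four pockets in a row along its y axis; a dark D-loop handle sticks out 38 mm level from its +y end. Origin: centre of its underside, on the table; z up. Pocket centres: x = 0, y = +108 (next to the handle), +36, -36, -108 mm. It lies to the robot's left or right, pointing any way.
- rack: Bench rack, fixed: green plastic tray 74 x 295 mm, four open places along its y axis; dark D-loop handle 38 mm out from its +y end. Origin: centre of its underside, on the table; z up. Place centres: x = 0, y = +108 (next to the handle), +36, -36, -108 mm; each 66 x 68 mm inside, floor 6 mm and wall tops 32 mm above the table, walls 4 mm. Lies beside the carrier, pointing any way.
Mind the look-alikes: they are no part of the job. What is shaped like the square_bottle but red is not meant.

How it is judged:
By the outcome, as a careful person would: the job done as asked, in the order asked, and still so for the second after the job is handed in, with the robot touching nothing.
It also fails if it takes over 99 s, if anything falls off the work surface, if the arm or the gripper's body presses on something with over 40 N, if the wrist force passes 120 N, or if a joint passes its speed limit or range.

## Working session

There is one attempt and no reset: what is moved stays moved. The work goes in short steps, Python scripts to look and compute and a shell command to move; the robot and the scene stay as the last step left them, time stands still between calls to the robot, and variables do not carry over. Pictures are saved under pics/ and viewed, at most 14 in all, crops included, and the job is handed in when it is done.

```bash
mkdir -p pics; cat > h.py <<'E'
import numpy as np, cv2
from rig import observe, camera, camera_info
def cloud(name):
    im,d=camera(name); ci=camera_info(name); K=np.array(ci["mtx"]);k=ci["k1"];T=np.array(ci["extrinsics"])
    v,u=np.mgrid[:420,:560]
    x=(u-K[0,2])/K[0,0]; y=(v-K[1,2])/K[1,1]
    rd=np.hypot(x,y); r=rd.copy()
    for _ in range(20): r=rd/(1+k*r*r)
    s=r/np.maximum(rd,1e-9)
    P=np.stack([x*s*d,y*s*d,d],-1)@T[:3,:3].T+T[:3,3]
    P[d==0]=np.nan
    return im,P
E
python3 - <<'E'
from h import *
for n in("top","scene"):
    im,P=cloud(n); cv2.imwrite(f"pics/{n}0.png",im); np.savez(f"{n}0.npz",im=im,P=P)
    print(n,np.array(camera_info(n)["extrinsics"])[:3].round(2).tolist())
print(observe())
E
```

```text
top [[-0.03, -0.99, 0.13, 0.39], [-1.0, 0.03, 0.03, -0.03], [-0.04, -0.13, -0.99, 1.05]]
scene [[0.58, 0.65, -0.5, 1.0], [0.81, -0.47, 0.34, -0.34], [-0.01, -0.6, -0.8, 0.77]]
{'clock': 0.1, 'q': array([-1.26881861e+00,  4.87125463e-02,  9.77520658e-02,  1.62200596e+00,
       -6.50684386e-06,  1.44300171e+00]), 'qd': array([ 0.00069711, -0.00052203,  0.0019076 ,  0.00016101, -0.00250979,
       -0.00023061]), 'joint_efforts': array([ 3.10437033e-03, -3.39849401e+01,  3.20936894e+01,  1.58997125e-02,
       -1.62271449e-04, -4.32063814e-06]), 'tcp_pos': array([ 0.21855427, -0.47667334,  0.20361441]), 'eef_rot': array([ 9.77000098e-01,  2.13236093e-01, -9.76210099e-05, -1.08066206e-03]), 'contact_force': array([ 0.3903138 , -0.59668204,  0.27340108]), 'wrist_torque': array([ 0.0215328 , -0.00290154,  0.02331608]), 'grip_force': 0.0, 'opening': 1.0023206229688402}
```

View pics/top0.png

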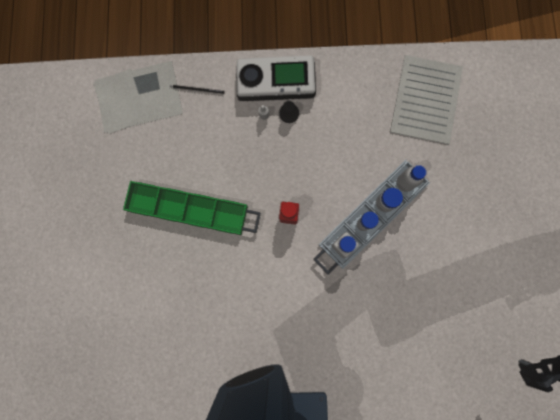

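View pics/scene0.png

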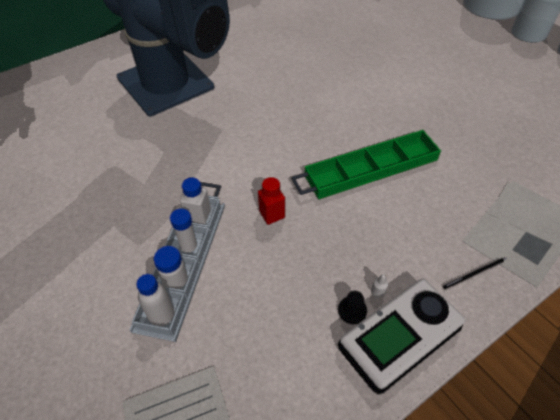

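The top view shows the rack at (190,208) with its handle right at (252,221). The carrier runs from its handle at (325,260) to (418,173). From the handle the bottles are square (347,244), vial (369,220), jar (392,198) and round (418,173). The red square look-alike at (289,212) stands between the two and is not meant. The scene view agrees, with the square bottle at (195,195) nearest the handle.

```bash
python3 - <<'E'
from h import *
for n in("top","scene"):
    z=np.load(n+"0.npz"); im=z["im"];P=z["P"]; hsv=cv2.cvtColor(im,cv2.COLOR_BGR2HSV)
    H,S,V=[hsv[...,i].astype(int) for i in range(3)]
    m=((H>105)&(H<130)&(S>150)&(V>60)).astype(np.uint8)
    c,l,st,ce=cv2.connectedComponentsWithStats(m)
    for i in range(1,c):
        if st[i,4]<40: continue
        p=P[l==i]; zt=np.nanpercentile(p[:,2],90); q=p[p[:,2]>zt-.006]
        if zt<.05 or zt>.2: continue
        (cx,cy),r=cv2.minEnclosingCircle(q[:,:2].astype(np.float32))
        print(n,"cap",ce[i].round(),"ztop",zt.round(4),"mean",q.mean(0).round(4),"circ",round(cx,4),round(cy,4),"d",round(2*r,4))
    m=((H<8)|(H>172))&(S>150)&(V>50)&(P[...,2]>.02)
    p=P[m]; zt=np.nanpercentile(p[:,2],95); q=p[p[:,2]>zt-.006]; print("red",zt,q.mean(0).round(4),p.mean(0).round(3))
    g=(H>50)&(H<75)&(S>150)&(P[...,2]<.06)&(P[...,2]>-.01)&(P[...,0]>.1)&(np.abs(P[...,1])<.5)
    p=P[g]; q=p[p[:,2]>.026]; print("green n",len(q),np.nanpercentile(q[:,2],[5,50,95]).round(4)); 
    r=cv2.minAreaRect(q[:,:2].astype(np.float32)); print("rack",r, cv2.boxPoints(r).round(4).tolist())
    # carrier: greyish, height .02-.045 near carrier
    X=P[...,0];Y=P[...,1];Z=P[...,2]
    m=(X>.15)&(X<.6)&(Y<-.0)&(Y>-.42)&(Z>.027)&(Z<.037)&~g&~(((H<12)|(H>170))&(S>120))
    q=P[m]; print("carrier n",len(q)); r=cv2.minAreaRect(q[:,:2].astype(np.float32)); print(r,cv2.boxPoints(r).round(4).tolist())
im=np.load("top0.npz")["im"]
cv2.imwrite("pics/crop.png",cv2.resize(im[150:280,240:440],None,fx=4,fy=4,interpolation=cv2.INTER_CUBIC))
E
```

```text
top cap [418. 172.] ztop 0.129 mean [ 0.5853 -0.3072  0.127 ] circ 0.5856 -0.3073 d 0.0278
top cap [392. 197.] ztop 0.091 mean [ 0.5379 -0.2556  0.0888] circ 0.5383 -0.2558 d 0.0438
top cap [370. 220.] ztop 0.1063 mean [ 0.4873 -0.1995  0.1046] circ 0.4875 -0.1996 d 0.0354
top cap [347. 244.] ztop 0.1113 mean [ 0.4358 -0.1481  0.1091] circ 0.4359 -0.1479 d 0.0321
red 0.10252401335780666 [ 0.5163 -0.0211  0.1002] [ 0.513 -0.022  0.09 ]
green n 272 [0.0289 0.032  0.0353]
rack ((0.5387080907821655, 0.22562859952449799), (0.28025931119918823, 0.07071352750062943), 76.35102081298828) [[0.47130000591278076, 0.09780000150203705], [0.5400000214576721, 0.08110000193119049], [0.6061000227928162, 0.35350000858306885], [0.5374000072479248, 0.3700999915599823]]
carrier n 763
((0.48760557174682617, -0.19752530753612518), (0.15583567321300507, 0.3633154034614563), 20.00643539428711) [[0.3522000014781952, -0.05350000038743019], [0.476500004529953, -0.39489999413490295], [0.6230000257492065, -0.3416000008583069], [0.49869999289512634, -0.00019999999494757503]]
scene cap [191. 187.] ztop 0.1101 mean [
[... 321 characters left out ...]
95 d 0.03
red 0.10075214683005018 [ 0.5199 -0.0248  0.0994] [ 0.528 -0.03   0.068]
green n 2354 [0.0271 0.049  0.052 ]
rack ((0.6401549577713013, 0.0989549458026886), (0.2682511508464813, 0.5619787573814392), 37.034942626953125) [[0.3637999892234802, 0.24250000715255737], [0.7023000121116638, -0.2061000019311905], [0.9164999723434448, -0.044599998742341995], [0.578000009059906, 0.40400001406669617]]
carrier n 1008
((0.5469356775283813, -0.18040302395820618), (0.19344890117645264, 0.33106371760368347), 35.60494613647461) [[0.3718999922275543, -0.10209999978542328], [0.5647000074386597, -0.37130001187324524], [0.7218999862670898, -0.25870001316070557], [0.52920001745224, 0.010499999858438969]]
```

View pics/crop.png

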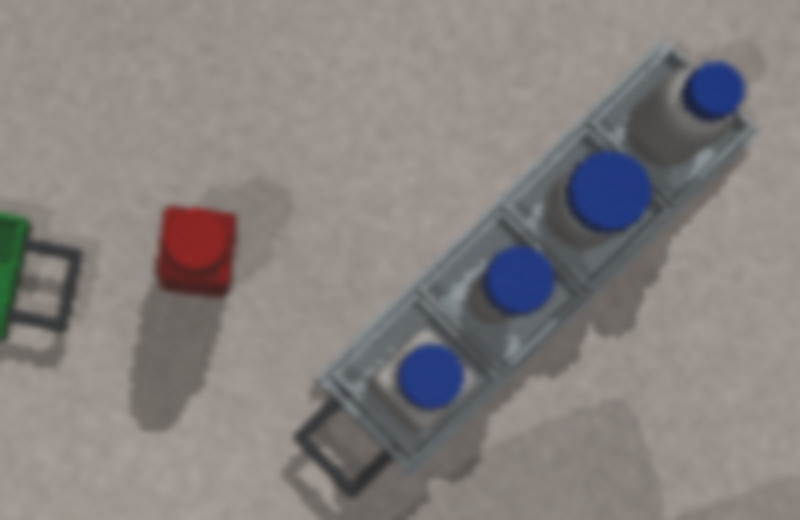

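The crop confirms it: the white square bottle at crop (430,378) is in the handle pocket, with vial, jar and round after it; the red one at crop (197,250) stands free on the bench. Cap-top heights (127, 89, 105 and 109 mm) match the given sizes plus the 9 mm pocket floor. Next I fit the rack.

```bash
cat >> h.py <<'E'
def proj(name,W):
    ci=camera_info(name);T=np.array(ci["extrinsics"]);K=np.array(ci["mtx"])
    c=(np.asarray(W)-T[:3,3])@T[:3,:3]; s=c[:,:2]/c[:,2:]; s=s*(1+ci["k1"]*(s**2).sum(1,keepdims=True))
    return s*[K[0,0],K[1,1]]+K[:2,2]
def go(x,y,z,a):
    "tool-frame move to world x,y,z with tool x axis at heading a deg, tool down"
    from scipy.spatial.transform import Rotation as R
    o=observe(); Rc=R.from_quat(o["eef_rot"]); t=np.radians(a)
    G=R.from_matrix(np.array([[np.cos(t),np.sin(t),0],[np.sin(t),-np.cos(t),0],[0,0,-1]]))
    d=np.array([x,y,z])-o["tcp_pos"]
    print("tcp",o["tcp_pos"].round(4),"F",o["contact_force"].round(1),"open",round(o["opening"],3),"grip",round(o["grip_force"],1),"t",round(o["clock"],2))
    print("shift cur axes",Rc.inv().apply(d).round(4),"rotvec",(Rc.inv()*G).as_rotvec().round(3),"shift after turn",G.inv().apply(d).round(4))
E
python3 - <<'E'
from h import *
from scipy.optimize import minimize
M={}
for n in("top","scene"):
    im=np.load(n+"0.npz")["im"];P=np.load(n+"0.npz")["P"]; hsv=cv2.cvtColor(im,cv2.COLOR_BGR2HSV)
    g=((hsv[...,0]>45)&(hsv[...,0]<80)&(hsv[...,1]>120)&(P[...,0]>.4)&(P[...,0]<.65)&(P[...,1]>.03)&(P[...,1]<.42)).astype(np.uint8)
    c,l,st,_=cv2.connectedComponentsWithStats(g); g=(l==1+st[1:,4].argmax()).astype(np.uint8)
    M[n]=cv2.morphologyEx(g,cv2.MORPH_CLOSE,np.ones((5,5)))
def cost(p,ns):
    c,s=np.cos(p[2]),np.sin(p[2]); f=0
    B=np.array([[i*.037,j*.1475,k] for i in(-1,1) for j in(-1,1) for k in(0,.032)])
    W=B.copy(); W[:,0]=p[0]+c*B[:,0]-s*B[:,1]; W[:,1]=p[1]+s*B[:,0]+c*B[:,1]
    for n in ns:
        h=cv2.convexHull(proj(n,W).astype(np.float32)); m=np.zeros((1680,2240),np.uint8)
        cv2.fillConvexPoly(m,((h*4+1.5)).round().astype(np.int32),1)
        f+=(m!=cv2.resize(M[n],(2240,1680),interpolation=cv2.INTER_NEAREST)).sum()/16
    return f
for ns in(["top"],["scene"],["top","scene"]):
    x0=np.array([.5387,.2256,np.radians(76.35+90)])
    r=minimize(cost,x0,args=(ns,),method="Nelder-Mead",options=dict(initial_simplex=[x0,x0+[.01,0,0],x0+[0,.01,0],x0+[0,0,.06]],xatol=1e-4))
    p=r.x; print(ns,p[:2].round(4),np.degrees(p[2]).round(2),r.fun,[M[n].sum() for n in ns])
c,s=np.cos(p[2]),np.sin(p[2])
for j in(.108,.036,-.036,-.108): print(j,(p[0]-s*j).round(4),(p[1]+c*j).round(4))
go(.586,-.3083,.25,133.5)
E
```

```text
['top'] [0.5413 0.2319] 166.27 390.4375 [np.uint64(3403)]
['scene'] [0.5413 0.2305] 166.61 296.25 [np.uint64(4400)]
['top', 'scene'] [0.5405 0.2318] 166.21 698.0 [np.uint64(3403), np.uint64(4400)]
0.108 0.5148 0.1269
0.036 0.5319 0.1968
-0.036 0.5491 0.2668
-0.108 0.5663 0.3367
tcp [ 0.2186 -0.4767  0.2036] F [ 0.4 -0.6  0.3] open 1.002 grip 0.0 t 0.1
shift cur axes [ 4.042e-01 -1.000e-04 -4.630e-02] rotvec [-1.0e-03 -2.0e-03 -1.9e+00] shift after turn [-0.1308  0.3824 -0.0464]
```

```bash
python3 - <<'E'
from h import *
p=[.5411,.2314,np.radians(166.35)]; c,s=np.cos(p[2]),np.sin(p[2]); out=[]
for n,(r0,r1,c0,c1) in {"top":(170,245,110,270),"scene":(120,200,285,445)}.items():
    im=cv2.resize(np.load(n+"0.npz")["im"][r0:r1,c0:c1],None,fx=5,fy=5,interpolation=cv2.INTER_CUBIC)
    def ln(pts,z,col):
        W=[[p[0]+c*x-s*y,p[1]+s*x+c*y,z] for x,y in pts]
        q=((proj(n,W)-[c0,r0]+.5)*5).round().astype(np.int32); cv2.polylines(im,[q],True,col,1)
    ln([(-.037,-.1475),(.037,-.1475),(.037,.1475),(-.037,.1475)],.032,(0,255,255))
    for j in(.108,.036,-.036,-.108): ln([(-.033,j-.034),(.033,j-.034),(.033,j+.034),(-.033,j+.034)],.032,(255,255,255))
    out.append(im[:295])
cv2.imwrite("pics/fit.png",np.vstack(out))
E
```

```text
(no output)
```

View pics/fit.png

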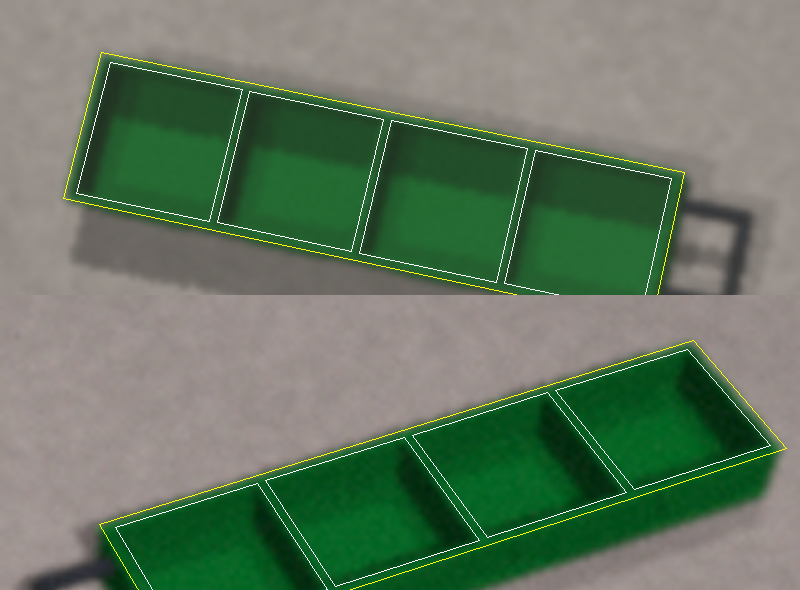

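Units first: shifts go in shares of 50 mm and turns go in shares of 2 rad. So -0.006 m is -0.12, -0.005 m is -0.1, -0.15 rad is -0.075.

```bash
echo '[{"finger_gap": 1,"dz": -0.12,"rz": -0.075},{"finger_gap": 1,"dz": -0.12,"rz": -0.075},{"finger_gap": 1,"dz": -0.12,"rz": -0.075},{"finger_gap": 1,"dz": -0.12,"rz": -0.075},{"finger_gap": 1,"dz": -0.12,"rz": -0.075},{"finger_gap": 1,"dz": -0.12,"rz": -0.075},{"finger_gap": 1,"dz": -0.1,"rz": -0.075},{"finger_gap": 1,"dz": -0.1,"rz": -0.075}]' > next.json && python3 -m jog next.json; echo '[{"finger_gap": 1,"rz": -0.075},{"finger_gap": 1,"rz": -0.075},{"finger_gap": 1,"rz": -0.075},{"finger_gap": 1,"rz": -0.075},{"finger_gap": 1,"rz": -0.05},{"finger_gap": 1}]' > next.json && python3 -m jog next.json; python3 -c "
from h import *
go(.586,-.3083,.25,133.5)"
```

```text
clock: 0.9
tcp_pos: [0.2187, -0.477, 0.2503]
eef_rot: [0.684, 0.73, 0.0, -0.001]
contact_force: [0.6, -0.9, 0.5]
opening: 1.0
grip_force: 0.0
clock: 1.5
tcp_pos: [0.2187, -0.477, 0.2501]
eef_rot: [0.395, 0.919, 0.0, -0.0]
contact_force: [-0.6, 0.0, 0.3]
opening: 0.998
grip_force: 0.0
tcp [ 0.2187 -0.477   0.2501] F [-0.6  0.   0.3] open 0.998 grip 0.0 t 1.5
shift cur axes [-1.303e-01  3.826e-01  1.000e-04] rotvec [ 0.001 -0.001 -0.   ] shift after turn [-1.305e-01  3.826e-01  1.000e-04]
```

The overlay matches the rack rim and all four places in both views (outer corners at (100,52) and (684,172) in the top crop), so I trust the rack pose. Round bottle first, since it is the tallest.

Converted, 0.0425 m is 0.85, -0.0145 m is -0.29.

```bash
echo '[{"finger_gap": 1,"dx": -0.29,"dy": 0.85},{"finger_gap": 1,"dx": -0.29,"dy": 0.85},{"finger_gap": 1,"dx": -0.29,"dy": 0.85},{"finger_gap": 1,"dx": -0.29,"dy": 0.85},{"finger_gap": 1,"dx": -0.29,"dy": 0.85},{"finger_gap": 1,"dx": -0.29,"dy": 0.85},{"finger_gap": 1,"dx": -0.29,"dy": 0.85},{"finger_gap": 1,"dx": -0.29,"dy": 0.85}]' > next.json && python3 -m jog next.json >/dev/null; echo '[{"finger_gap": 1,"dx": -0.29,"dy": 0.85},{"finger_gap": 1,"dz": 0.6},{"finger_gap": 1,"dz": 0.6},{"finger_gap": 1},{"finger_gap": 1}]' > next.json && python3 -m jog next.json; python3 -c "
from h import *
go(.586,-.3083,.096,133.5)
im,P=cloud('top');cv2.imwrite('pics/a1.png',cv2.resize(im[130:290,300:500],None,fx=3,fy=3))
im,P=cloud('scene');cv2.imwrite('pics/a2.png',cv2.resize(im[160:360,80:280],None,fx=3,fy=3))"
```

```text
clock: 2.8
tcp_pos: [0.5852, -0.3082, 0.1897]
eef_rot: [0.395, 0.918, 0.0, -0.002]
contact_force: [0.8, -0.4, 0.9]
opening: 1.003
grip_force: 0.0
tcp [ 0.5852 -0.3082  0.1897] F [ 0.8 -0.4  0.9] open 1.003 grip 0.0 t 2.8
shift cur axes [-0.0009  0.0006  0.0937] rotvec [-0.001 -0.003 -0.002] shift after turn [-0.0006  0.0005  0.0937]
```

View pics/a2.png

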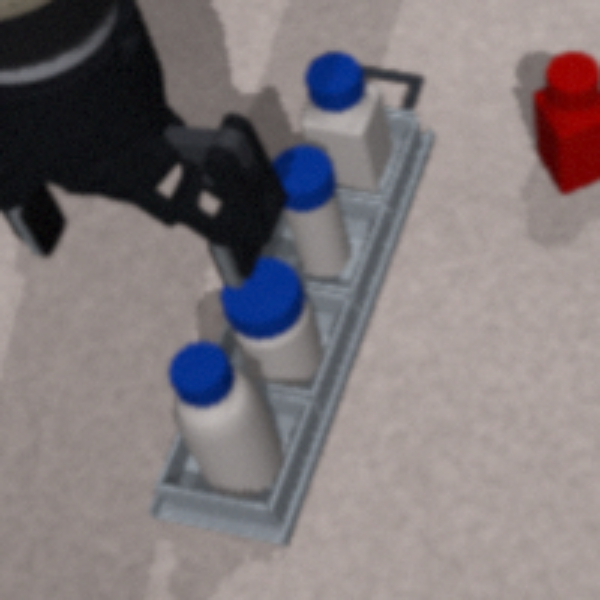

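The gripper hangs above with its fingers at (35,230) and (245,200), opening across the row; the round bottle's cap is clear below at (202,373). Descend and grip.

Converted, 0.03 m is 0.6, 0.02 m is 0.4.

```bash
echo '[{"finger_gap": 1,"dz": 0.6},{"finger_gap": 1,"dz": 0.6},{"finger_gap": 1,"dz": 0.4},{"finger_gap": 1,"dz": 0.28},{"finger_gap": 1},{"finger_gap": 1}]' > next.json && python3 -m jog next.json; echo '[{"finger_gap": 0},{"finger_gap": 0},{"finger_gap": 0},{"finger_gap": 0},{"finger_gap": 0},{"finger_gap": 0},{"finger_gap": 0},{"finger_gap": 0}]' > next.json && python3 -m jog next.json
```

```text
clock: 3.5
tcp_pos: [0.5868, -0.3095, 0.0988]
eef_rot: [0.395, 0.919, -0.0, 0.001]
contact_force: [-0.1, -0.7, 0.0]
opening: 1.0
grip_force: 0.0
clock: 4.3
tcp_pos: [0.5865, -0.3092, 0.0978]
eef_rot: [0.395, 0.919, -0.0, 0.001]
contact_force: [-1.0, -0.5, 5.2]
opening: 0.295
grip_force: 59.0
```

Converted, -0.03 m is -0.6, -0.02 m is -0.4.

```bash
echo '[{"finger_gap": 0,"dz": -0.2},{"finger_gap": 0,"dz": -0.4},{"finger_gap": 0,"dz": -0.6},{"finger_gap": 0,"dz": -0.6},{"finger_gap": 0,"dz": -0.6},{"finger_gap": 0,"dz": -0.6},{"finger_gap": 0,"dz": -0.2},{"finger_gap": 0}]' > next.json && python3 -m jog next.json; python3 -c "
from h import *
go(.5666,.3364,.26,76.35)
im,P=cloud('scene');cv2.imwrite('pics/b.png',cv2.resize(im[100:360,0:280],None,fx=2,fy=2))"
```

```text
clock: 5.1
tcp_pos: [0.5869, -0.3089, 0.2588]
eef_rot: [0.395, 0.919, -0.0, 0.002]
contact_force: [-0.1, -0.6, -0.4]
opening: 0.297
grip_force: 59.1
tcp [ 0.5869 -0.3089  0.2588] F [-0.1 -0.6 -0.4] open 0.297 grip 59.1 t 5.1
shift cur axes [ 0.4821  0.4295 -0.0022] rotvec [0.003 0.002 0.997] shift after turn [ 0.6223 -0.172  -0.0012]
```

View pics/b.png

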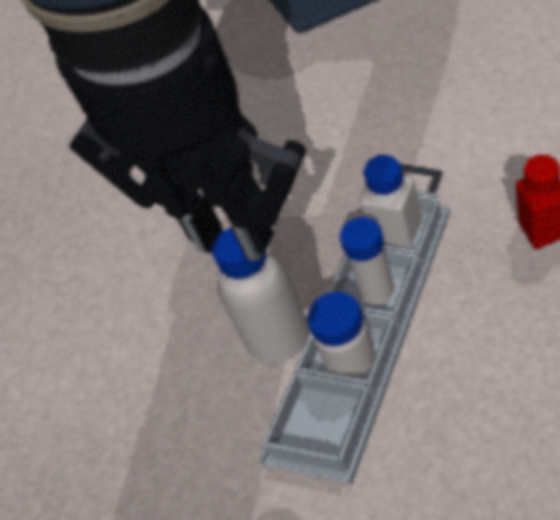

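The round bottle hangs upright from the pads at (240,255), and its pocket at (320,415) is empty. Carry it over.

Converted, 0.03 m is 0.6, 0.015 m is 0.3.

```bash
echo '[{"finger_gap": 0,"dx": 0.3,"dy": 0.268},{"finger_gap": 0,"dx": 0.6,"dy": 0.534},{"finger_gap": 0,"dx": 0.6,"dy": 0.534},{"finger_gap": 0,"dx": 0.6,"dy": 0.534},{"finger_gap": 0,"dx": 0.6,"dy": 0.534},{"finger_gap": 0,"dx": 0.6,"dy": 0.534},{"finger_gap": 0,"dx": 0.6,"dy": 0.534},{"finger_gap": 0,"dx": 0.6,"dy": 0.534}]' > next.json && python3 -m jog next.json >/dev/null; echo '[{"finger_gap": 0,"dx": 0.6,"dy": 0.534},{"finger_gap": 0,"dx": 0.6,"dy": 0.534},{"finger_gap": 0,"dx": 0.6,"dy": 0.534},{"finger_gap": 0,"dx": 0.6,"dy": 0.534},{"finger_gap": 0,"dx": 0.6,"dy": 0.534},{"finger_gap": 0,"dx": 0.6,"dy": 0.534},{"finger_gap": 0,"dx": 0.6,"dy": 0.534},{"finger_gap": 0,"dx": 0.6,"dy": 0.534}]' > next.json && python3 -m jog next.json >/dev/null; echo '[{"finger_gap": 0,"dx": 0.24,"dy": 0.214},{"finger_gap": 0,"dx": 0.1,"dy": 0.1,"rz": 0.07},{"finger_gap": 0,"rz": 0.07},{"finger_gap": 0,"rz": 0.07},{"finger_gap": 0,"rz": 0.07},{"finger_gap": 0,"rz": 0.07},{"finger_gap": 0,"rz": 0.07},{"finger_gap": 0,"rz": 0.07}]' > next.json && python3 -m jog next.json; echo '[{"finger_gap": 0},{"finger_gap": 0}]' > next.json && python3 -m jog next.json>/dev/null; python3 -c "
from h import *
go(.5666,.3364,.095,76.35)"
```

```text
clock: 7.55
tcp_pos: [0.565, 0.3364, 0.2538]
eef_rot: [0.783, 0.623, -0.002, -0.001]
contact_force: [0.3, 0.9, -1.8]
opening: 0.294
grip_force: 59.2
tcp [0.5654 0.3364 0.2548] F [-0.1 -0.1 -1.4] open 0.293 grip 59.2 t 7.75
shift cur axes [0.0005 0.0017 0.1598] rotvec [-0.003  0.002  0.02 ] shift after turn [0.0002 0.0012 0.1598]
```

Converted, 0.03 m is 0.6, 0.025 m is 0.5, 0.02 rad is 0.01.

```bash
echo '[{"finger_gap": 0,"dy": 0.02,"dz": 0.4,"rz": 0.01},{"finger_gap": 0,"dz": 0.6},{"finger_gap": 0,"dz": 0.6},{"finger_gap": 0,"dz": 0.6},{"finger_gap": 0,"dz": 0.5},{"finger_gap": 0,"dz": 0.3},{"finger_gap": 0},{"finger_gap": 0}]' > next.json && python3 -m jog next.json; python3 -c "
from h import *
go(.5666,.3364,.095,76.35)"
```

```text
clock: 8.55
tcp_pos: [0.5671, 0.3365, 0.1072]
eef_rot: [0.787, 0.617, 0.0, 0.0]
contact_force: [0.4, 0.2, -1.2]
opening: 0.294
grip_force: 59.2
tcp [0.5671 0.3365 0.1072] F [ 0.4  0.2 -1.2] open 0.294 grip 59.2 t 8.55
shift cur axes [-0.0002 -0.0005  0.0122] rotvec [ 0.    -0.    -0.002] shift after turn [-0.0002 -0.0005  0.0122]
```

Converted, 0.005 m is 0.1, 0.004 m is 0.08.

```bash
echo '[{"finger_gap": 0,"dz": 0.1},{"finger_gap": 0,"dz": 0.08},{"finger_gap": 0,"dz": 0.04},{"finger_gap": 0},{"finger_gap": 0}]' > next.json && python3 -m jog next.json; echo '[{"finger_gap": 0,"dz": 0.02},{"finger_gap": 0},{"finger_gap": 0}]' > next.json && python3 -m jog next.json
```

```text
clock: 9.05
tcp_pos: [0.5671, 0.3365, 0.0958]
eef_rot: [0.787, 0.617, 0.0, 0.0]
contact_force: [-0.1, 0.3, -1.8]
opening: 0.294
grip_force: 59.2
clock: 9.35
tcp_pos: [0.5672, 0.3365, 0.095]
eef_rot: [0.787, 0.617, 0.0, 0.0]
contact_force: [-0.1, -0.3, -0.1]
opening: 0.298
grip_force: 59.4
```

Converted, 0.001 m is 0.02.

```bash
echo '[{"finger_gap": 0,"dz": 0.02},{"finger_gap": 0},{"finger_gap": 0}]' > next.json && python3 -m jog next.json
```

```text
clock: 9.65
tcp_pos: [0.5673, 0.3368, 0.0949]
eef_rot: [0.787, 0.617, 0.001, -0.0]
contact_force: [-1.0, -0.8, 4.2]
opening: 0.296
grip_force: 60.2
```

Contact with the floor is felt (+4 N) at the expected height. Release and rise.

Converted, -0.03 m is -0.6, -0.01 m is -0.2.

```bash
echo '[{"finger_gap": 1},{"finger_gap": 1},{"finger_gap": 1},{"finger_gap": 1},{"finger_gap": 1},{"finger_gap": 1},{"finger_gap": 1}]' > next.json && python3 -m jog next.json; echo '[{"finger_gap": 1,"dz": -0.2},{"finger_gap": 1,"dz": -0.6},{"finger_gap": 1,"dz": -0.6},{"finger_gap": 1,"dz": -0.6},{"finger_gap": 1,"dz": -0.6},{"finger_gap": 1}]' > next.json && python3 -m jog next.json; python3 -c "
from h import *
go(.437,-.1495,.22,133.5)
a,_=cloud('scene');b,_=cloud('top')
cv2.imwrite('pics/c.png',np.hstack([cv2.resize(a[60:210,280:450],(600,529))[:,:400],cv2.resize(b[150:250,110:270],(400,529))]))"
```

```text
clock: 10.35
tcp_pos: [0.567, 0.3364, 0.0937]
eef_rot: [0.787, 0.617, -0.0, 0.0]
contact_force: [0.2, 0.7, 0.2]
opening: 1.004
grip_force: 0.0
clock: 10.95
tcp_pos: [0.5693, 0.3375, 0.231]
eef_rot: [0.787, 0.617, 0.006, 0.001]
contact_force: [0.6, 0.4, 1.2]
opening: 1.0
grip_force: 0.0
tcp [0.5693 0.3375 0.231 ] F [0.6 0.4 1.2] open 1.0 grip 0.0 t 10.95
shift cur axes [-0.5046 -0.0124  0.0073] rotvec [ 0.012 -0.002 -1.   ] shift after turn [-0.2622 -0.4312  0.011 ]
```

View pics/c.png

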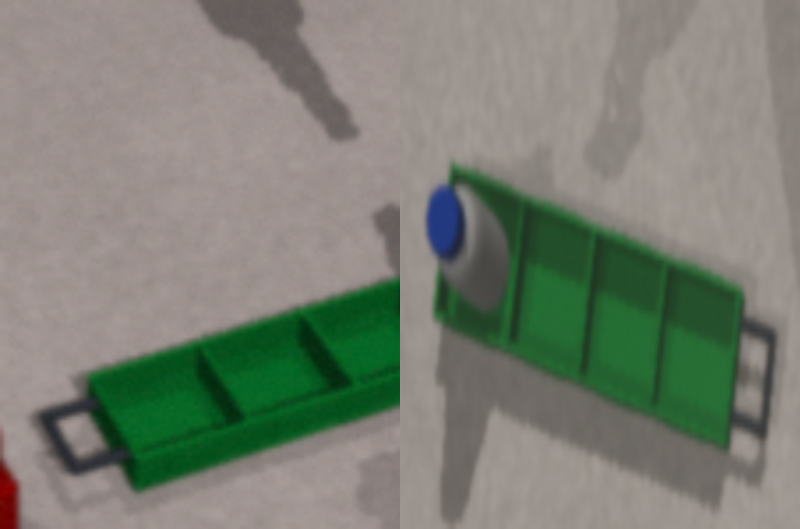

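The top half shows the round bottle standing in the far place, with its cap at (445,222) leaning outward only by perspective. I check its numbers while going on to the square bottle.

Converted, -0.042 m is -0.84, -0.001 m is -0.02.

```bash
cat >> h.py <<'E'
def caps(n):
    im,P=cloud(n); hsv=cv2.cvtColor(im,cv2.COLOR_BGR2HSV); H,S,V=cv2.split(hsv)
    c,l,st,ce=cv2.connectedComponentsWithStats(((H>105)&(H<130)&(S>150)&(V>60)).astype(np.uint8))
    for i in range(1,c):
        p=P[l==i]
        if st[i,4]>40 and .05<np.nanpercentile(p[:,2],90)<.25:
            zt=np.nanpercentile(p[:,2],90); q=p[p[:,2]>zt-.006]; (x,y),r=cv2.minEnclosingCircle(q[:,:2].astype(np.float32))
            print(n,ce[i].round(),"xy",round(x,4),round(y,4),"z",q[:,2].mean().round(4),"d",round(2*r,3))
E
echo '[{"finger_gap": 1,"dx": -0.84,"dy": -0.02},{"finger_gap": 1,"dx": -0.84,"dy": -0.02},{"finger_gap": 1,"dx": -0.84,"dy": -0.02},{"finger_gap": 1,"dx": -0.84,"dy": -0.02},{"finger_gap": 1,"dx": -0.84,"dy": -0.02},{"finger_gap": 1,"dx": -0.84,"dy": -0.02},{"finger_gap": 1,"dx": -0.84,"dy": -0.02},{"finger_gap": 1,"dx": -0.84,"dy": -0.02}]' > next.json && python3 -m jog next.json >/dev/null; echo '[{"finger_gap": 1,"dx": -0.84,"dy": -0.02},{"finger_gap": 1,"dx": -0.84,"dy": -0.02},{"finger_gap": 1,"dx": -0.84,"dy": -0.02},{"finger_gap": 1,"dx": -0.84,"dy": -0.02},{"finger_gap": 1,"rz": -0.07},{"finger_gap": 1,"rz": -0.07},{"finger_gap": 1,"rz": -0.07},{"finger_gap": 1,"rz": -0.07}]' > next.json && python3 -m jog next.json >/dev/null; echo '[{"finger_gap": 1,"rz": -0.07},{"finger_gap": 1,"rz": -0.07},{"finger_gap": 1,"rz": -0.07},{"finger_gap": 1},{"finger_gap": 1}]' > next.json && python3 -m jog next.json ; python3 -c "
from h import *
go(.437,-.1495,.078,133.5)
caps('top');caps('scene')"
```

```text
clock: 13.15
tcp_pos: [0.4344, -0.1498, 0.2224]
eef_rot: [0.405, 0.914, 0.0, -0.001]
contact_force: [-0.3, -1.2, 0.1]
opening: 1.0
grip_force: 0.0
tcp [ 0.4344 -0.1498  0.2224] F [-0.3 -1.2  0.1] open 1.0 grip 0.0 t 13.15
shift cur axes [-0.0018  0.0022  0.1444] rotvec [-0.001 -0.002 -0.023] shift after turn [-0.0016  0.0021  0.1444]
top [127. 191.] xy 0.5663 0.3364 z 0.1244 d 0.027
top [345. 245.] xy 0.4302 -0.1339 z 0.1305 d 0.045
scene [426. 115.] xy 0.5676 0.3334 z 0.1237 d 0.031
scene [191. 187.] xy 0.4369 -0.15 z 0.1087 d 0.036
scene [181. 219.] xy 0.4894 -0.202 z 0.1046 d 0.038
scene [167. 259.] xy 0.5392 -0.2576 z 0.0888 d 0.046
```

Converted, 0.03 m is 0.6, 0.015 m is 0.3, -0.023 rad is -0.0115.

```bash
echo '[{"finger_gap": 1,"dx": -0.04,"dy": 0.04,"dz": 0.6,"rz": -0.0115},{"finger_gap": 1,"dz": 0.6},{"finger_gap": 1,"dz": 0.6},{"finger_gap": 1,"dz": 0.6},{"finger_gap": 1,"dz": 0.3},{"finger_gap": 1,"dz": 0.18},{"finger_gap": 1}]' > next.json && python3 -m jog next.json; echo '[{"finger_gap": 0},{"finger_gap": 0},{"finger_gap": 0},{"finger_gap": 0},{"finger_gap": 0},{"finger_gap": 0},{"finger_gap": 0}]' > next.json && python3 -m jog next.json
```

```text
clock: 13.95
tcp_pos: [0.4369, -0.1497, 0.0783]
eef_rot: [0.394, 0.919, 0.0, -0.001]
contact_force: [-0.2, 0.4, 0.7]
opening: 1.0
grip_force: 0.0
clock: 14.65
tcp_pos: [0.4404, -0.1529, 0.0855]
eef_rot: [0.394, 0.919, -0.002, 0.004]
contact_force: [-4.3, -1.7, 16.5]
opening: -0.002
grip_force: 8.7
```

The fingers shut on nothing and met resistance, so I look before moving.

```bash
python3 -c "
from h import *
a,_=cloud('scene');b,_=cloud('top')
cv2.imwrite('pics/d.png',np.hstack([cv2.resize(a[130:290,100:260],(400,400),interpolation=2),cv2.resize(b[170:290,290:410],(400,400),interpolation=2)]))"
```

```text
(no output)
```

View pics/d.png

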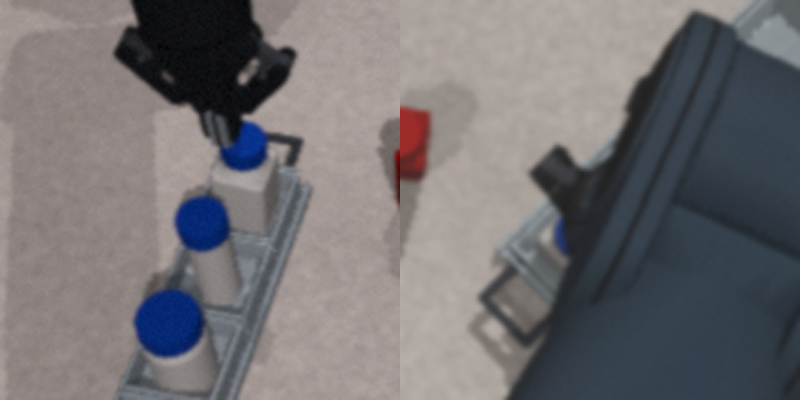

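The shut fingers at (215,125) stand beside the cap at (243,145). The bottle was squeezed out toward the handle but is still upright in its pocket. Rise straight up and measure again.

Converted, -0.03 m is -0.6, -0.01 m is -0.2.

```bash
echo '[{"finger_gap": 0,"dz": -0.06},{"finger_gap": 0,"dz": -0.1},{"finger_gap": 0,"dz": -0.2},{"finger_gap": 0,"dz": -0.2},{"finger_gap": 0,"dz": -0.4},{"finger_gap": 0,"dz": -0.6},{"finger_gap": 0,"dz": -0.6},{"finger_gap": 0}]' > next.json && python3 -m jog next.json; echo '[{"finger_gap": 1,"dx": -0.8,"dy": 0.6,"dz": -0.4},{"finger_gap": 1,"dx": -0.8,"dy": 0.6},{"finger_gap": 1,"dx": -0.8,"dy": 0.6},{"finger_gap": 1,"dx": -0.8,"dy": 0.6},{"finger_gap": 1}]' > next.json && python3 -m jog next.json; python3 -c "
from h import *
caps('top');caps('scene');go(.437,-.1495,.078,133.5)
a,_=cloud('scene');b,_=cloud('top')
cv2.imwrite('pics/e.png',np.hstack([cv2.resize(a[150:290,120:260],(400,400),interpolation=2),cv2.resize(b[170:290,290:410],(400,400),interpolation=2)]))"
```

```text
clock: 15.55
tcp_pos: [0.4405, -0.1515, 0.1931]
eef_rot: [0.393, 0.919, -0.0, 0.004]
contact_force: [0.2, 0.5, 0.6]
opening: 0.0
grip_force: 0.0
clock: 16.05
tcp_pos: [0.6361, -0.1833, 0.1959]
eef_rot: [0.393, 0.92, 0.0, -0.005]
contact_force: [-0.5, -0.5, -2.1]
opening: 0.848
grip_force: 0.0
top [127. 191.] xy 0.5655 0.3358 z 0.1243 d 0.028
scene [426. 115.] xy 0.5686 0.3337 z 0.1237 d 0.03
scene [180. 219.] xy 0.5396 -0.2095 z 0.1133 d 0.139
scene [167. 259.] xy 0.5392 -0.2577 z 0.0888 d 0.045
tcp [ 0.6316 -0.1823  0.2019] F [ 0.  -0.6  0.6] open 0.993 grip 0.0 t 16.15
shift cur axes [ 0.1573 -0.1177  0.1252] rotvec [-0.003 -0.006  0.003] shift after turn [ 0.1578 -0.1186  0.1239]
```

View pics/e.png

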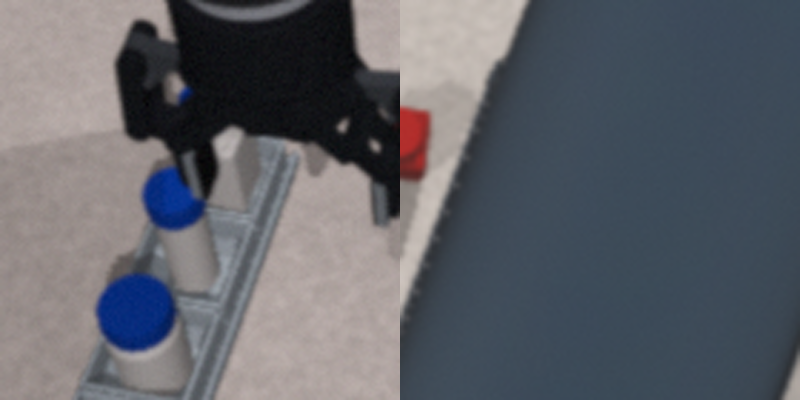

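The arm hides the carrier from here, so I back off toward the rack side.

Converted, 0.039 m is 0.78, 0.006 m is 0.12.

```bash
echo '[{"finger_gap": 1,"dx": 0.78,"dy": 0.12},{"finger_gap": 1,"dx": 0.78,"dy": 0.12},{"finger_gap": 1,"dx": 0.78,"dy": 0.12},{"finger_gap": 1,"dx": 0.78,"dy": 0.12},{"finger_gap": 1,"dx": 0.78,"dy": 0.12},{"finger_gap": 1,"dx": 0.78,"dy": 0.12},{"finger_gap": 1,"dx": 0.78,"dy": 0.12},{"finger_gap": 1,"dx": 0.78,"dy": 0.12}]' > next.json && python3 -m jog next.json; echo '[{"finger_gap": 1}]' > next.json && python3 -m jog next.json >/dev/null; python3 -c "
from h import *
caps('top');caps('scene');go(.437,-.1495,.2,133.5)
a,_=cloud('scene');b,_=cloud('top')
cv2.imwrite('pics/f.png',np.hstack([cv2.resize(a[150:290,120:260],(400,400),interpolation=2),cv2.resize(b[170:290,310:430],(400,400),interpolation=2)]))"
```

```text
clock: 17.05
tcp_pos: [0.4484, 0.0771, 0.2085]
eef_rot: [0.394, 0.919, 0.001, 0.002]
contact_force: [0.2, 0.4, 0.7]
opening: 1.003
grip_force: 0.0
top [392. 197.] xy 0.5379 -0.2554 z 0.0888 d 0.043
top [370. 220.] xy 0.4875 -0.1995 z 0.1049 d 0.034
top [347. 243.] xy 0.437 -0.1467 z 0.109 d 0.032
scene [426. 116.] xy 0.5674 0.3338 z 0.1237 d 0.031
scene [192. 187.] xy 0.4372 -0.1485 z 0.1087 d 0.036
scene [181. 219.] xy 0.488 -0.2016 z 0.1047 d 0.038
scene [167. 259.] xy 0.5394 -0.2574 z 0.0888 d 0.045
tcp [0.4499 0.0765 0.2084] F [-0.2 -1.1 -0.5] open 1.0 grip 0.0 t 17.25
shift cur axes [-0.1543 -0.1656  0.0084] rotvec [0.003 0.004 0.004] shift after turn [-0.155  -0.1649  0.0084]
```

View pics/f.png

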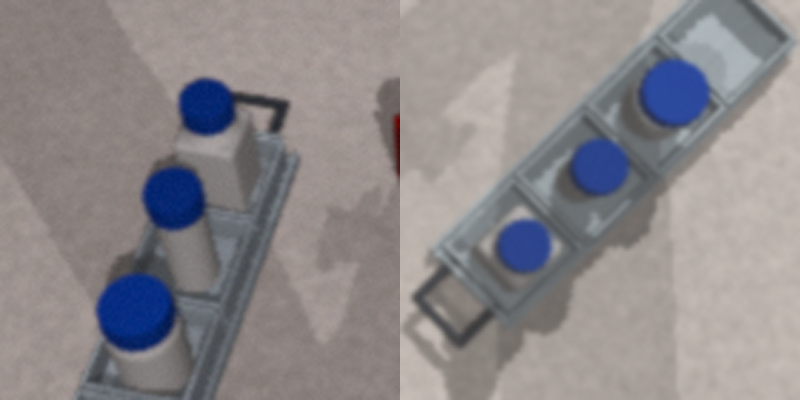

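The cap is at (525,245) in the top half. It moved only 2 mm and the bottle is upright, so the fingers must have been at the wrong height. I check in free air where the fingertips really are, open and part closed.

```bash
cat > tip.py <<'E'
from h import *
from scipy.spatial.transform import Rotation as R
for n in("scene",):
    im,P=cloud(n); o=observe(); Q=R.from_quat(o["eef_rot"]).inv().apply((P-o["tcp_pos"]).reshape(-1,3)).reshape(P.shape)
    m=(np.abs(Q[...,0])<.025)&(np.abs(Q[...,1])<.07)&(Q[...,2]>-.1)&(Q[...,2]<.03)
    q=Q[m]; print("open",round(o["opening"],2),"n",len(q),"ahead-most z pct",np.percentile(q[:,2],[100,99,97,90]).round(4))
    for s in(-1,1):
        w=q[(q[:,1]*s>0)]
        if len(w)>5:
            t=w[w[:,2]>w[:,2].max()-.015]; print(" side",s,"max z",w[:,2].max().round(4),"tip x",t[:,0].min().round(4),t[:,0].max().round(4),"y",t[:,1].min().round(4),t[:,1].max().round(4))
E
python3 tip.py; echo '[{"finger_gap": 0.4},{"finger_gap": 0.4},{"finger_gap": 0.4},{"finger_gap": 0.4},{"finger_gap": 0.4},{"finger_gap": 0.4}]' > next.json && python3 -m jog next.json; python3 tip.py;  echo '[{"finger_gap": 0},{"finger_gap": 0},{"finger_gap": 0},{"finger_gap": 0},{"finger_gap": 0}]' > next.json && python3 -m jog next.json; python3 tip.py; python3 -c "
from h import *
print(proj('scene',[[.4404,-.1529,.0855],observe()['tcp_pos']]))
a,_=cloud('scene');cv2.imwrite('pics/g.png',cv2.resize(a[60:220,180:340],(480,480),interpolation=2))"
```

```text
open 1.0 n 741 ahead-most z pct [-0.0408 -0.0437 -0.0472 -0.053 ]
 side -1 max z -0.0408 tip x -0.0133 0.0071 y -0.0542 -0.0411
 side 1 max z -0.0409 tip x -0.0136 0.0028 y 0.0446 0.0569
clock: 18.0
tcp_pos: [0.451, 0.0763, 0.2061]
eef_rot: [0.393, 0.919, -0.0, -0.0]
contact_force: [-0.0, 0.2, -0.8]
opening: 0.403
grip_force: 0.0
open 0.4 n 972 ahead-most z pct [-0.0271 -0.031  -0.0347 -0.0433]
 side -1 max z -0.0271 tip x -0.0128 0.0085 y -0.0291 -0.0157
 side 1 max z -0.0293 tip x -0.0143 0.0044 y 0.0181 0.0317
clock: 18.55
tcp_pos: [0.451, 0.0763, 0.2063]
eef_rot: [0.393, 0.919, 0.0, 0.0]
contact_force: [0.3, -0.9, -0.4]
opening: 0.003
grip_force: 0.0
open -0.0 n 1007 ahead-most z pct [-0.027  -0.0315 -0.0353 -0.045 ]
 side -1 max z -0.027 tip x -0.0131 -0.0052 y -0.0114 -0.0015
 side 1 max z -0.0286 tip x -0.0137 0.0029 y 0.0003 0.0146
[[191.92193463 193.94402511]
 [292.58689327  99.92846725]]
```

View pics/g.png

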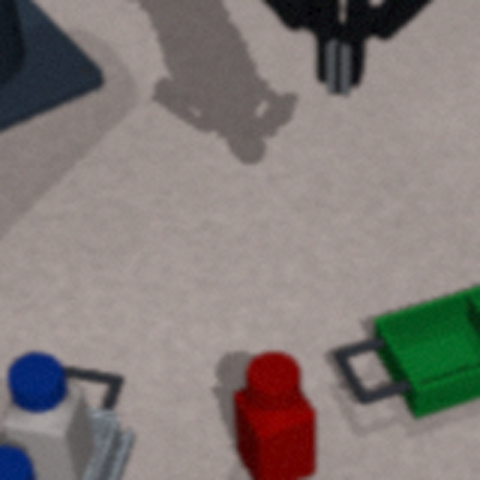

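Shut in the air, the fingertips at (338,93) lie above the projected reported TCP at (338,120). Depth confirms it: the real tips are 27 mm behind the reported TCP when shut and 41 mm when open. So the fingers had shut on top of the cap (0.0855 + 0.027 = 0.1125, against a cap top of 0.109). I will grip lower, with TCP z = cap top − 46 mm, so the tips sit 19 mm down the cap.

Units first: shifts go in shares of 50 mm and turns go in shares of 2 rad. So -0.0235 m is -0.47, -0.022 m is -0.44.

```bash
echo '[{"finger_gap": 1,"dx": -0.44,"dy": -0.47},{"finger_gap": 1,"dx": -0.44,"dy": -0.47},{"finger_gap": 1,"dx": -0.44,"dy": -0.47},{"finger_gap": 1,"dx": -0.44,"dy": -0.47},{"finger_gap": 1,"dx": -0.44,"dy": -0.47},{"finger_gap": 1,"dx": -0.44,"dy": -0.47},{"finger_gap": 1,"dx": -0.44,"dy": -0.47},{"finger_gap": 1}]' > next.json && python3 -m jog next.json; python3 -c "
from h import *
go(.437,-.1476,.0625,133.5)"
```

```text
clock: 19.45
tcp_pos: [0.438, -0.152, 0.206]
eef_rot: [0.396, 0.918, -0.001, 0.0]
contact_force: [0.5, 0.1, 0.4]
opening: 1.005
grip_force: 0.0
tcp [ 0.438 -0.152  0.206] F [0.5 0.1 0.4] open 1.005 grip 0.0 t 19.45
shift cur axes [0.004  0.0025 0.1435] rotvec [-0.001  0.001 -0.002] shift after turn [0.0039 0.0023 0.1435]
```

Converted, 0.03 m is 0.6, 0.015 m is 0.3.

```bash
echo '[{"finger_gap": 1,"dx": 0.1,"dy": 0.04,"dz": 0.6},{"finger_gap": 1,"dz": 0.6},{"finger_gap": 1,"dz": 0.6},{"finger_gap": 1,"dz": 0.6},{"finger_gap": 1,"dz": 0.3},{"finger_gap": 1,"dz": 0.16},{"finger_gap": 1}]' > next.json && python3 -m jog next.json; echo '[{"finger_gap": 0},{"finger_gap": 0},{"finger_gap": 0},{"finger_gap": 0},{"finger_gap": 0},{"finger_gap": 0},{"finger_gap": 0}]' > next.json && python3 -m jog next.json
```

```text
clock: 20.15
tcp_pos: [0.4354, -0.1428, 0.0622]
eef_rot: [0.393, 0.919, 0.0, -0.001]
contact_force: [0.4, -0.2, -0.6]
opening: 0.999
grip_force: 0.0
clock: 20.85
tcp_pos: [0.437, -0.1444, 0.0647]
eef_rot: [0.394, 0.919, -0.0, 0.001]
contact_force: [-0.7, -1.1, 6.1]
opening: 0.387
grip_force: 59.4
```

Converted, -0.03 m is -0.6, -0.02 m is -0.4.

```bash
echo '[{"finger_gap": 0,"dz": -0.2},{"finger_gap": 0,"dz": -0.4},{"finger_gap": 0,"dz": -0.6},{"finger_gap": 0,"dz": -0.6},{"finger_gap": 0,"dz": -0.6},{"finger_gap": 0,"dz": -0.4},{"finger_gap": 0}]' > next.json && python3 -m jog next.json; python3 -c "
from h import *
go(.5156,.1264,.2,76.35); caps('scene')
a,_=cloud('scene');cv2.imwrite('pics/i.png',cv2.resize(a[90:290,90:290],(500,500),interpolation=2))"
```

```text
clock: 21.55
tcp_pos: [0.438, -0.1444, 0.2066]
eef_rot: [0.393, 0.919, 0.0, 0.003]
contact_force: [0.3, -0.0, -1.3]
opening: 0.387
grip_force: 59.7
tcp [ 0.438  -0.1444  0.2066] F [ 0.3 -0.  -1.3] open 0.387 grip 59.7 t 21.55
shift cur axes [0.1423 0.243  0.0065] rotvec [0.005 0.004 1.   ] shift after turn [0.2814 0.0115 0.0066]
scene [426. 116.] xy 0.568 0.3327 z 0.1238 d 0.029
scene [181. 219.] xy 0.4875 -0.2018 z 0.1047 d 0.038
scene [167. 259.] xy 0.539 -0.2579 z 0.0889 d 0.045
```

View pics/i.png

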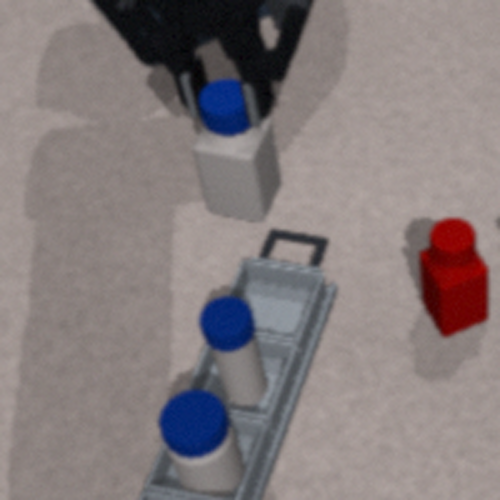

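The square bottle is held upright by its cap at (225,105), its pocket (280,300) is empty, and the red one is untouched. Carry it to the handle place.

Converted, 0.0307 m is 0.614, 0.0178 m is 0.356.

```bash
echo '[{"finger_gap": 0,"dx": 0.356,"dy": 0.614},{"finger_gap": 0,"dx": 0.356,"dy": 0.614},{"finger_gap": 0,"dx": 0.356,"dy": 0.614},{"finger_gap": 0,"dx": 0.356,"dy": 0.614},{"finger_gap": 0,"dx": 0.356,"dy": 0.614},{"finger_gap": 0,"dx": 0.356,"dy": 0.614},{"finger_gap": 0,"dx": 0.356,"dy": 0.614},{"finger_gap": 0,"dx": 0.356,"dy": 0.614}]' > next.json && python3 -m jog next.json >/dev/null; echo '[{"finger_gap": 0,"rz": 0.0715},{"finger_gap": 0,"rz": 0.0715},{"finger_gap": 0,"rz": 0.0715},{"finger_gap": 0,"rz": 0.0715},{"finger_gap": 0,"rz": 0.0715},{"finger_gap": 0,"rz": 0.0715},{"finger_gap": 0,"rz": 0.0715},{"finger_gap": 0}]' > next.json && python3 -m jog next.json ; python3 -c "
from h import *
go(.518,.128,.0617,76.35)"
```

```text
clock: 23.25
tcp_pos: [0.5142, 0.1288, 0.2006]
eef_rot: [0.786, 0.618, -0.002, -0.001]
contact_force: [0.3, 0.1, -1.5]
opening: 0.387
grip_force: 60.0
tcp [0.5142 0.1288 0.2006] F [ 0.3  0.1 -1.5] open 0.387 grip 60.0 t 23.25
shift cur axes [0.0004 0.0045 0.1388] rotvec [-0.005  0.002 -0.001] shift after turn [1.000e-04 3.800e-03 1.389e-01]
```

Converted, 0.03 m is 0.6, 0.025 m is 0.5.

```bash
echo '[{"finger_gap": 0,"dy": 0.06,"dz": 0.4},{"finger_gap": 0,"dz": 0.6},{"finger_gap": 0,"dz": 0.6},{"finger_gap": 0,"dz": 0.5},{"finger_gap": 0,"dz": 0.4},{"finger_gap": 0,"dz": 0.14},{"finger_gap": 0,"dz": 0.04},{"finger_gap": 0}]' > next.json && python3 -m jog next.json; echo '[{"finger_gap": 0,"dz": 0.06},{"finger_gap": 0},{"finger_gap": 0}]' > next.json && python3 -m jog next.json
```

```text
clock: 24.05
tcp_pos: [0.5186, 0.1282, 0.0694]
eef_rot: [0.786, 0.618, 0.0, -0.0]
contact_force: [0.0, 0.2, -1.5]
opening: 0.384
grip_force: 60.2
clock: 24.35
tcp_pos: [0.5192, 0.1282, 0.0671]
eef_rot: [0.786, 0.618, 0.001, 0.0]
contact_force: [0.4, -0.4, -1.5]
opening: 0.387
grip_force: 60.2
```

Converted, 0.003 m is 0.06.

```bash
echo '[{"finger_gap": 0,"dz": 0.06},{"finger_gap": 0},{"finger_gap": 0}]' > next.json && python3 -m jog next.json;echo '[{"finger_gap": 0,"dz": 0.03},{"finger_gap": 0},{"finger_gap": 0}]' > next.json && python3 -m jog next.json
```

```text
clock: 24.65
tcp_pos: [0.5184, 0.1281, 0.0632]
eef_rot: [0.786, 0.618, -0.0, -0.0]
contact_force: [-0.1, 0.4, -2.9]
opening: 0.382
grip_force: 60.2
clock: 24.95
tcp_pos: [0.5187, 0.1282, 0.0619]
eef_rot: [0.786, 0.618, 0.0, 0.0]
contact_force: [-0.6, -0.9, -2.0]
opening: 0.386
grip_force: 60.3
```

Converted, 0.001 m is 0.02.

```bash
echo '[{"finger_gap": 0,"dz": 0.02},{"finger_gap": 0}]' > next.json && python3 -m jog next.json
```

```text
clock: 25.15
tcp_pos: [0.5188, 0.1283, 0.0618]
eef_rot: [0.786, 0.618, 0.0, 0.0]
contact_force: [-1.8, -0.1, 3.1]
opening: 0.386
grip_force: 60.7
```

Floor contact at the expected height. Release, rise and go to the vial.

Converted, -0.03 m is -0.6, -0.02 m is -0.4.

```bash
echo '[{"finger_gap": 1},{"finger_gap": 1},{"finger_gap": 1},{"finger_gap": 1},{"finger_gap": 1},{"finger_gap": 1},{"finger_gap": 1,"dz": -0.4},{"finger_gap": 1,"dz": -0.6}]' > next.json && python3 -m jog next.json; echo '[{"finger_gap": 1,"dz": -0.6},{"finger_gap": 1,"dz": -0.6},{"finger_gap": 1,"dz": -0.6},{"finger_gap": 1,"rz": -0.07},{"finger_gap": 1,"rz": -0.07},{"finger_gap": 1,"rz": -0.07},{"finger_gap": 1,"rz": -0.07},{"finger_gap": 1,"rz": -0.07}]' > next.json && python3 -m jog next.json >/dev/null;  echo '[{"finger_gap": 1,"rz": -0.07},{"finger_gap": 1,"rz": -0.08},{"finger_gap": 1},{"finger_gap": 1}]' > next.json && python3 -m jog next.json; python3 -c "
from h import *
go(.4878,-.2007,.2,133.5); caps('top');caps('scene')"
```

```text
clock: 25.95
tcp_pos: [0.5164, 0.1279, 0.1087]
eef_rot: [0.786, 0.618, -0.002, -0.002]
contact_force: [0.1, 0.3, 0.4]
opening: 1.0
grip_force: 0.0
clock: 27.15
tcp_pos: [0.5186, 0.1281, 0.2008]
eef_rot: [0.4, 0.917, -0.0, -0.0]
contact_force: [0.1, 0.6, -0.1]
opening: 0.998
grip_force: 0.0
tcp [0.5186 0.1281 0.2008] F [ 0.1  0.6 -0.1] open 0.998 grip 0.0 t 27.15
shift cur axes [-0.2202 -0.2462  0.0008] rotvec [-0.    -0.    -0.011] shift after turn [-0.2174 -0.2487  0.0008]
top [392. 197.] xy 0.5375 -0.2556 z 0.0889 d 0.044
top [370. 219.] xy 0.4877 -0.2001 z 0.105 d 0.035
scene [426. 115.] xy 0.5699 0.3343 z 0.1236 d 0.032
scene [331. 151.] xy 0.5174 0.1254 z 0.1054 d 0.035
scene [180. 219.] xy 0.4896 -0.2009 z 0.1048 d 0.039
scene [167. 259.] xy 0.5388 -0.2576 z 0.0888 d 0.046
```

Converted, -0.0355 m is -0.71, -0.031 m is -0.62, -0.011 rad is -0.0055.

```bash
echo '[{"finger_gap": 1,"rz": -0.0055},{"finger_gap": 1,"dx": -0.62,"dy": -0.71},{"finger_gap": 1,"dx": -0.62,"dy": -0.71},{"finger_gap": 1,"dx": -0.62,"dy": -0.71},{"finger_gap": 1,"dx": -0.62,"dy": -0.71},{"finger_gap": 1,"dx": -0.62,"dy": -0.71},{"finger_gap": 1,"dx": -0.62,"dy": -0.71},{"finger_gap": 1,"dx": -0.62,"dy": -0.71}]' > next.json && python3 -m jog next.json>/dev/null; echo '[{"finger_gap": 1,"dz": 0.4},{"finger_gap": 1,"dz": 0.4},{"finger_gap": 1},{"finger_gap": 1}]' > next.json && python3 -m jog next.json; python3 -c "
from h import *
go(.4880,-.2006,.0585,133.5)"
```

```text
clock: 28.45
tcp_pos: [0.4882, -0.2001, 0.1606]
eef_rot: [0.394, 0.919, 0.0, -0.001]
contact_force: [0.2, 0.4, 0.2]
opening: 0.999
grip_force: 0.0
tcp [ 0.4882 -0.2001  0.1606] F [0.2 0.4 0.2] open 0.999 grip 0.0 t 28.45
shift cur axes [-0.0003 -0.0005  0.1021] rotvec [-0.    -0.001  0.003] shift after turn [-0.0002 -0.0005  0.1021]
```

Converted, 0.03 m is 0.6, 0.025 m is 0.5.

```bash
echo '[{"finger_gap": 1,"dz": 0.6},{"finger_gap": 1,"dz": 0.6},{"finger_gap": 1,"dz": 0.5},{"finger_gap": 1,"dz": 0.24},{"finger_gap": 1,"dz": 0.1},{"finger_gap": 1},{"finger_gap": 1}]' > next.json && python3 -m jog next.json; echo '[{"finger_gap": 0},{"finger_gap": 0},{"finger_gap": 0},{"finger_gap": 0},{"finger_gap": 0},{"finger_gap": 0},{"finger_gap": 0}]' > next.json && python3 -m jog next.json; echo '[{"finger_gap": 0,"dz": -0.2},{"finger_gap": 0,"dz": -0.4},{"finger_gap": 0,"dz": -0.6},{"finger_gap": 0,"dz": -0.6},{"finger_gap": 0,"dz": -0.6},{"finger_gap": 0,"dz": -0.6},{"finger_gap": 0}]' > next.json && python3 -m jog next.json; python3 -c "
from h import *
go(.5326,.1964,.0555,76.35); caps('scene')"
```

```text
clock: 29.15
tcp_pos: [0.4899, -0.2009, 0.0606]
eef_rot: [0.393, 0.919, -0.0, 0.002]
contact_force: [-0.1, 0.4, -0.2]
opening: 0.996
grip_force: 0.0
clock: 29.85
tcp_pos: [0.4891, -0.2009, 0.0596]
eef_rot: [0.393, 0.919, -0.0, 0.001]
contact_force: [-0.7, -0.4, 6.4]
opening: 0.411
grip_force: 60.1
clock: 30.55
tcp_pos: [0.4906, -0.2013, 0.2137]
eef_rot: [0.393, 0.919, -0.0, 0.004]
contact_force: [0.7, 0.0, -0.8]
opening: 0.409
grip_force: 59.8
tcp [ 0.4906 -0.2013  0.2137] F [ 0.7  0.  -0.8] open 0.409 grip 59.8 t 30.55
shift cur axes [0.2599 0.3045 0.1571] rotvec [0.006 0.005 1.   ] shift after turn [ 0.3963 -0.0531  0.1582]
scene [426. 116.] xy 0.5676 0.3342 z 0.1236 d 0.031
scene [331. 151.] xy 0.5192 0.1264 z 0.1054 d 0.036
scene [167. 259.] xy 0.5391 -0.2573 z 0.0889 d 0.045
```

The vial is held (opening fits its cap). Carry it to the second place.

Converted, 0.0304 m is 0.608, 0.026 m is 0.52.

```bash
echo '[{"finger_gap": 0,"dx": 0.52,"dy": 0.608},{"finger_gap": 0,"dx": 0.52,"dy": 0.608},{"finger_gap": 0,"dx": 0.52,"dy": 0.608},{"finger_gap": 0,"dx": 0.52,"dy": 0.608},{"finger_gap": 0,"dx": 0.52,"dy": 0.608},{"finger_gap": 0,"dx": 0.52,"dy": 0.608},{"finger_gap": 0,"dx": 0.52,"dy": 0.608},{"finger_gap": 0,"dx": 0.52,"dy": 0.608}]' > next.json && python3 -m jog next.json>/dev/null; echo '[{"finger_gap": 0,"dx": 0.52,"dy": 0.608},{"finger_gap": 0,"dx": 0.52,"dy": 0.608},{"finger_gap": 0,"rz": 0.0715},{"finger_gap": 0,"rz": 0.0715},{"finger_gap": 0,"rz": 0.0715},{"finger_gap": 0,"rz": 0.0715},{"finger_gap": 0,"rz": 0.0715},{"finger_gap": 0,"rz": 0.0715}]' > next.json && python3 -m jog next.json >/dev/null;  echo '[{"finger_gap": 0,"rz": 0.0715},{"finger_gap": 0},{"finger_gap": 0}]' > next.json && python3 -m jog next.json; python3 -c "
from h import *
go(.5326,.1964,.0565,76.35)"
```

```text
clock: 32.5
tcp_pos: [0.5281, 0.1974, 0.207]
eef_rot: [0.785, 0.619, -0.001, -0.001]
contact_force: [0.4, 0.7, -1.0]
opening: 0.408
grip_force: 60.1
tcp [0.5281 0.1974 0.207 ] F [ 0.4  0.7 -1. ] open 0.408 grip 60.1 t 32.5
shift cur axes [0.0002 0.005  0.1505] rotvec [-0.003  0.001  0.002] shift after turn [0.     0.0046 0.1505]
```

Converted, 0.03 m is 0.6, 0.02 m is 0.4.

```bash
echo '[{"finger_gap": 0,"dy": 0.08,"dz": 0.4},{"finger_gap": 0,"dz": 0.6},{"finger_gap": 0,"dz": 0.6},{"finger_gap": 0,"dz": 0.6},{"finger_gap": 0,"dz": 0.4},{"finger_gap": 0,"dz": 0.24},{"finger_gap": 0,"dz": 0.06},{"finger_gap": 0}]' > next.json && python3 -m jog next.json; echo '[{"finger_gap": 0,"dz": 0.06},{"finger_gap": 0},{"finger_gap": 0}]' > next.json && python3 -m jog next.json
```

```text
clock: 33.3
tcp_pos: [0.5329, 0.1966, 0.0638]
eef_rot: [0.786, 0.618, -0.0, -0.0]
contact_force: [-0.1, -0.2, -0.0]
opening: 0.408
grip_force: 60.1
clock: 33.6
tcp_pos: [0.5337, 0.1968, 0.0618]
eef_rot: [0.786, 0.618, 0.001, 0.0]
contact_force: [0.2, 0.4, -0.4]
opening: 0.406
grip_force: 60.1
```

Converted, 0.003 m is 0.06.

```bash
echo '[{"finger_gap": 0,"dz": 0.06},{"finger_gap": 0},{"finger_gap": 0}]' > next.json && python3 -m jog next.json;echo '[{"finger_gap": 0,"dz": 0.02},{"finger_gap": 0},{"finger_gap": 0}]' > next.json && python3 -m jog next.json
```

```text
clock: 33.9
tcp_pos: [0.5328, 0.1966, 0.0577]
eef_rot: [0.786, 0.618, -0.0, -0.0]
contact_force: [0.0, 0.4, -0.3]
opening: 0.407
grip_force: 60.1
clock: 34.2
tcp_pos: [0.5329, 0.1966, 0.0568]
eef_rot: [0.786, 0.618, 0.0, -0.0]
contact_force: [-0.1, 0.1, -1.4]
opening: 0.406
grip_force: 60.1
```

Converted, 0.001 m is 0.02.

```bash
echo '[{"finger_gap": 0,"dz": 0.02},{"finger_gap": 0},{"finger_gap": 0}]' > next.json && python3 -m jog next.json
```

```text
clock: 34.5
tcp_pos: [0.5331, 0.1969, 0.0567]
eef_rot: [0.786, 0.618, 0.0, 0.0]
contact_force: [-2.2, 0.3, 6.3]
opening: 0.412
grip_force: 60.7
```

Converted, -0.03 m is -0.6, -0.02 m is -0.4.

```bash
echo '[{"finger_gap": 1},{"finger_gap": 1},{"finger_gap": 1},{"finger_gap": 1},{"finger_gap": 1},{"finger_gap": 1},{"finger_gap": 1,"dz": -0.4},{"finger_gap": 1,"dz": -0.6}]' > next.json && python3 -m jog next.json >/dev/null; echo '[{"finger_gap": 1,"dz": -0.6},{"finger_gap": 1,"dz": -0.6},{"finger_gap": 1,"dz": -0.7},{"finger_gap": 1,"rz": -0.07},{"finger_gap": 1,"rz": -0.07},{"finger_gap": 1,"rz": -0.07},{"finger_gap": 1,"rz": -0.07},{"finger_gap": 1,"rz": -0.07}]' > next.json && python3 -m jog next.json >/dev/null;  echo '[{"finger_gap": 1,"rz": -0.07},{"finger_gap": 1,"rz": -0.08},{"finger_gap": 1},{"finger_gap": 1}]' > next.json && python3 -m jog next.json; python3 -c "
from h import *
go(.5383,-.2565,.2,133.5); caps('top');caps('scene')"
```

```text
clock: 36.5
tcp_pos: [0.5329, 0.1966, 0.2008]
eef_rot: [0.4, 0.917, -0.0, 0.0]
contact_force: [0.1, 0.0, -0.1]
opening: 0.997
grip_force: 0.0
tcp [0.5329 0.1966 0.2008] F [ 0.1  0.  -0.1] open 0.997 grip 0.0 t 36.5
shift cur axes [-0.3358 -0.3042  0.0008] rotvec [ 0.     0.    -0.011] shift after turn [-0.3324 -0.308   0.0008]
top [392. 197.] xy 0.5377 -0.2558 z 0.0886 d 0.044
top [193. 203.] xy 0.536 0.1951 z 0.1022 d 0.035
top [222. 212.] xy 0.515 0.127 z 0.1062 d 0.033
scene [426. 115.] xy 0.5697 0.3327 z 0.1239 d 0.029
scene [363. 142.] xy 0.5351 0.1968 z 0.1012 d 0.036
scene [331. 151.] xy 0.5169 0.1257 z 0.1053 d 0.036
scene [167. 259.] xy 0.538 -0.2576 z 0.0889 d 0.045
```

The vial stands at the right height (0.102) in the second place. On to the jar.

Converted, -0.0332 m is -0.664, -0.0308 m is -0.616, -0.011 rad is -0.0055.

```bash
echo '[{"finger_gap": 1,"rz": -0.0055},{"finger_gap": 1,"dx": -0.664,"dy": -0.616},{"finger_gap": 1,"dx": -0.664,"dy": -0.616},{"finger_gap": 1,"dx": -0.664,"dy": -0.616},{"finger_gap": 1,"dx": -0.664,"dy": -0.616},{"finger_gap": 1,"dx": -0.664,"dy": -0.616},{"finger_gap": 1,"dx": -0.664,"dy": -0.616},{"finger_gap": 1,"dx": -0.664,"dy": -0.616}]' > next.json && python3 -m jog next.json>/dev/null; echo '[{"finger_gap": 1,"dx": -0.664,"dy": -0.616},{"finger_gap": 1,"dx": -0.664,"dy": -0.616},{"finger_gap": 1,"dx": -0.664,"dy": -0.616},{"finger_gap": 1,"dz": 0.6},{"finger_gap": 1,"dz": 0.6},{"finger_gap": 1},{"finger_gap": 1}]' > next.json && python3 -m jog next.json; python3 -c "
from h import *
go(.5381,-.2566,.0445,133.5)"
```

```text
clock: 38.1
tcp_pos: [0.5387, -0.2557, 0.1403]
eef_rot: [0.394, 0.919, 0.0, -0.001]
contact_force: [0.5, -0.2, 0.7]
opening: 0.998
grip_force: 0.0
tcp [ 0.5387 -0.2557  0.1403] F [ 0.5 -0.2  0.7] open 0.998 grip 0.0 t 38.1
shift cur axes [-0.0004 -0.001   0.0958] rotvec [-0.001 -0.002  0.003] shift after turn [-0.0002 -0.001   0.0958]
```

Converted, 0.03 m is 0.6, 0.02 m is 0.4.

```bash
echo '[{"finger_gap": 1,"dy": -0.02,"dz": 0.6},{"finger_gap": 1,"dz": 0.6},{"finger_gap": 1,"dz": 0.4},{"finger_gap": 1,"dz": 0.24},{"finger_gap": 1,"dz": 0.08},{"finger_gap": 1},{"finger_gap": 1}]' > next.json && python3 -m jog next.json; echo '[{"finger_gap": 0},{"finger_gap": 0},{"finger_gap": 0},{"finger_gap": 0},{"finger_gap": 0},{"finger_gap": 0},{"finger_gap": 0}]' > next.json && python3 -m jog next.json; echo '[{"finger_gap": 0,"dz": -0.2},{"finger_gap": 0,"dz": -0.4},{"finger_gap": 0,"dz": -0.6},{"finger_gap": 0,"dz": -0.6},{"finger_gap": 0,"dz": -0.6},{"finger_gap": 0,"dz": -0.6},{"finger_gap": 0,"dz": -0.2},{"finger_gap": 0}]' > next.json && python3 -m jog next.json; python3 -c "
from h import *
go(.5496,.2664,.0425,76.35); caps('scene')"
```

```text
clock: 38.8
tcp_pos: [0.5399, -0.2575, 0.0469]
eef_rot: [0.393, 0.919, -0.0, 0.002]
contact_force: [1.7, -0.5, -0.7]
opening: 0.998
grip_force: 0.0
clock: 39.5
tcp_pos: [0.5392, -0.2575, 0.0459]
eef_rot: [0.394, 0.919, -0.0, 0.001]
contact_force: [-0.2, -1.7, 5.8]
opening: 0.504
grip_force: 61.1
clock: 40.3
tcp_pos: [0.5394, -0.2572, 0.2063]
eef_rot: [0.393, 0.919, -0.0, 0.001]
contact_force: [0.8, 0.2, -0.9]
opening: 0.501
grip_force: 61.0
tcp [ 0.5394 -0.2572  0.2063] F [ 0.8  0.2 -0.9] open 0.501 grip 61.0 t 40.3
shift cur axes [0.3722 0.3688 0.1631] rotvec [0.002 0.002 1.   ] shift after turn [ 0.5113 -0.1137  0.1638]
scene [426. 115.] xy 0.5685 0.3333 z 0.1238 d 0.032
scene [363. 142.] xy 0.5333 0.1968 z 0.1016 d 0.038
scene [331. 151.] xy 0.5177 0.1259 z 0.1053 d 0.036
```

Converted, 0.0286 m is 0.572, 0.0284 m is 0.568.

```bash
echo '[{"finger_gap": 0,"dx": 0.572,"dy": 0.568},{"finger_gap": 0,"dx": 0.572,"dy": 0.568},{"finger_gap": 0,"dx": 0.572,"dy": 0.568},{"finger_gap": 0,"dx": 0.572,"dy": 0.568},{"finger_gap": 0,"dx": 0.572,"dy": 0.568},{"finger_gap": 0,"dx": 0.572,"dy": 0.568},{"finger_gap": 0,"dx": 0.572,"dy": 0.568},{"finger_gap": 0,"dx": 0.572,"dy": 0.568}]' > next.json && python3 -m jog next.json>/dev/null; echo '[{"finger_gap": 0,"dx": 0.572,"dy": 0.568},{"finger_gap": 0,"dx": 0.572,"dy": 0.568},{"finger_gap": 0,"dx": 0.572,"dy": 0.568},{"finger_gap": 0,"dx": 0.572,"dy": 0.568},{"finger_gap": 0,"dx": 0.572,"dy": 0.568},{"finger_gap": 0,"rz": 0.0715},{"finger_gap": 0,"rz": 0.0715},{"finger_gap": 0,"rz": 0.0715}]' > next.json && python3 -m jog next.json >/dev/null;  echo '[{"finger_gap": 0,"rz": 0.0715},{"finger_gap": 0,"rz": 0.0715},{"finger_gap": 0,"rz": 0.0715},{"finger_gap": 0,"rz": 0.0715},{"finger_gap": 0},{"finger_gap": 0}]' > next.json && python3 -m jog next.json; python3 -c "
from h import *
go(.5496,.2664,.043,76.35)"
```

```text
clock: 42.55
tcp_pos: [0.548, 0.2666, 0.2024]
eef_rot: [0.785, 0.619, -0.002, -0.001]
contact_force: [-0.3, 0.7, -0.8]
opening: 0.501
grip_force: 61.2
tcp [0.548  0.2666 0.2024] F [-0.3  0.7 -0.8] open 0.501 grip 61.2 t 42.55
shift cur axes [0.0005 0.0022 0.1594] rotvec [-0.003  0.002  0.002] shift after turn [1.000e-04 1.600e-03 1.594e-01]
```

```bash
echo '[{"finger_gap": 0,"dy": 0.02,"dz": 0.4},{"finger_gap": 0,"dz": 0.6},{"finger_gap": 0,"dz": 0.6},{"finger_gap": 0,"dz": 0.6},{"finger_gap": 0,"dz": 0.5},{"finger_gap": 0,"dz": 0.3},{"finger_gap": 0,"dz": 0.08},{"finger_gap": 0}]' > next.json && python3 -m jog next.json; echo '[{"finger_gap": 0,"dz": 0.04},{"finger_gap": 0},{"finger_gap": 0}]' > next.json && python3 -m jog next.json
```

```text
clock: 43.35
tcp_pos: [0.5496, 0.2666, 0.0503]
eef_rot: [0.786, 0.618, -0.001, -0.0]
contact_force: [0.1, 0.2, -1.1]
opening: 0.505
grip_force: 61.2
clock: 43.65
tcp_pos: [0.551, 0.2671, 0.0502]
eef_rot: [0.786, 0.618, 0.001, 0.0]
contact_force: [0.5, 1.1, -1.7]
opening: 0.498
grip_force: 61.2
```

Converted, 0.002 m is 0.04.

```bash
echo '[{"finger_gap": 0,"dz": 0.04},{"finger_gap": 0,"dz": 0.04},{"finger_gap": 0},{"finger_gap": 0}]' > next.json && python3 -m jog next.json;echo '[{"finger_gap": 0,"dz": 0.02},{"finger_gap": 0},{"finger_gap": 0}]' > next.json && python3 -m jog next.json
```

```text
clock: 44.05
tcp_pos: [0.5498, 0.2667, 0.0445]
eef_rot: [0.786, 0.618, -0.0, -0.0]
contact_force: [-0.1, 0.2, -1.2]
opening: 0.5
grip_force: 61.2
clock: 44.35
tcp_pos: [0.5499, 0.2667, 0.0437]
eef_rot: [0.786, 0.618, -0.0, -0.0]
contact_force: [0.2, 0.2, -0.2]
opening: 0.505
grip_force: 61.2
```

Converted, 0.001 m is 0.02.

```bash
echo '[{"finger_gap": 0,"dz": 0.02},{"finger_gap": 0},{"finger_gap": 0}]' > next.json && python3 -m jog next.json
```

```text
clock: 44.65
tcp_pos: [0.5501, 0.2668, 0.043]
eef_rot: [0.786, 0.618, 0.0, 0.0]
contact_force: [0.1, 0.3, -0.5]
opening: 0.502
grip_force: 61.4
```

Converted, 0.001 m is 0.02.

```bash
echo '[{"finger_gap": 0,"dz": 0.02},{"finger_gap": 0},{"finger_gap": 0}]' > next.json && python3 -m jog next.json
```

```text
clock: 44.95
tcp_pos: [0.5502, 0.2671, 0.0429]
eef_rot: [0.786, 0.618, 0.001, 0.0]
contact_force: [-1.8, -1.4, 4.2]
opening: 0.502
grip_force: 61.7
```

Contact. Release, rise, and clear toward the robot's side for the final check.

Converted, -0.03 m is -0.6, -0.02 m is -0.4.

```bash
echo '[{"finger_gap": 1},{"finger_gap": 1},{"finger_gap": 1},{"finger_gap": 1},{"finger_gap": 1},{"finger_gap": 1},{"finger_gap": 1,"dz": -0.4},{"finger_gap": 1,"dz": -0.6}]' > next.json && python3 -m jog next.json >/dev/null; echo '[{"finger_gap": 1,"dz": -0.8},{"finger_gap": 1,"dz": -0.8},{"finger_gap": 1,"dz": -0.8},{"finger_gap": 1,"dx": -0.8,"dy": -0.4},{"finger_gap": 1,"dx": -0.8,"dy": -0.4},{"finger_gap": 1,"dx": -0.8,"dy": -0.4},{"finger_gap": 1,"dx": -0.8,"dy": -0.4},{"finger_gap": 1,"dx": -0.8,"dy": -0.4}]' > next.json && python3 -m jog next.json >/dev/null;  echo '[{"finger_gap": 1,"dx": -0.8,"dy": -0.4},{"finger_gap": 1,"dx": -0.8,"dy": -0.4},{"finger_gap": 1,"dx": -0.8,"dy": -0.4},{"finger_gap": 1,"dx": -0.8,"dy": -0.4},{"finger_gap": 1},{"finger_gap": 1}]' > next.json && python3 -m jog next.json; python3 -c "
from h import *
caps('top');caps('scene')
a,_=cloud('scene');b,_=cloud('top')
cv2.imwrite('pics/z.png',np.hstack([cv2.resize(a[80:220,250:460],(420,280)),cv2.resize(b[160:260,110:260],(375,250)).copy() if 0 else cv2.resize(b[160:260,110:260],(375,280))]))"
```

```text
clock: 47.15
tcp_pos: [0.2899, -0.0412, 0.2121]
eef_rot: [0.788, 0.616, 0.001, 0.001]
contact_force: [0.2, -0.6, 0.7]
opening: 1.001
grip_force: 0.0
top [127. 191.] xy 0.5658 0.3358 z 0.1242 d 0.027
top [162. 200.] xy 0.5496 0.2684 z 0.0862 d 0.045
top [190. 206.] xy 0.5326 0.1982 z 0.102 d 0.038
top [222. 212.] xy 0.5152 0.1277 z 0.106 d 0.033
scene [426. 116.] xy 0.5691 0.334 z 0.1239 d 0.03
scene [393. 138.] xy 0.5518 0.2661 z 0.0853 d 0.045
scene [363. 142.] xy 0.5368 0.1973 z 0.1015 d 0.04
scene [331. 151.] xy 0.5179 0.1253 z 0.1056 d 0.035
```

View pics/z.png

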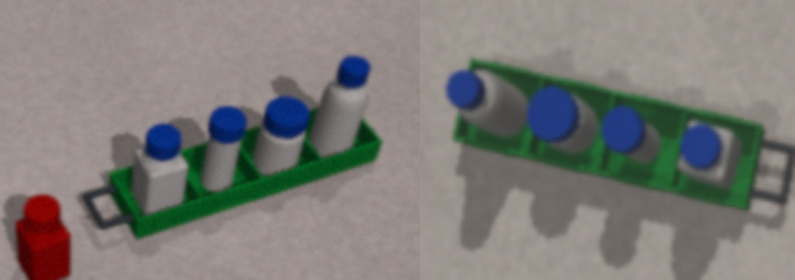

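All four bottles stand upright, in order from the handle: square (160,180), vial (225,150), jar (285,135), round (345,100). Their cap heights match a bottle standing on the rack floor, and the red one is untouched.

```bash
python3 -c "
from rig import close_job
print(close_job())"
```

```text
the job is handed in; nothing more can be done
None
```

The job is handed in: all four bottles stand upright in the green rack in the carrier's order (from the handle: square, vial, jar, round), after one missed first grasp that nudged the square bottle about 2 mm in its carrier pocket, and with about 47 s of the 99 s used.

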